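# Pin the swing-plate assembly jig

### The job

The assembly jig's carrier and keeper plates have been left swung out on their pivot. Lift the locating pin from its rest and, feeling gently for the hidden holes, bring the plates round square and push the pin down through keeper, carrier and base until its shoulder sits flush on the keeper, then let go. Never force the pin, and leave the parts tray, the bottle and the screwdriver where they are.

Things in the scene. Friction and masses are not known exactly. Their poses are not given: they have to be found in the camera images.
- base: Base plate of the jig, aluminium, 240 x 160 x 22 mm, fixed to the bench. Origin: centre of its underside; x along its length to the pivot end, z up. On it lies the carrier (black plate 180 x 120 x 10 mm, channels of yellow caps, top 33 mm above the bench), and on that the keeper (aluminium plate 175 x 100 x 8 mm, top 42 mm above the bench). Over 40 N on the jig is forcing it.
- pivot (a point): Point on the axis of the upright pivot screw (head 24 mm across, 12 mm high), at the height of the keeper's top, 65 mm from the base's centre along its +x. Carrier and keeper swing about it with drag, stay where left and have no stop at square: about 1.5 N at the hole swings the keeper, 5 N the carrier. The holes of keeper, carrier and base all lie 130 mm from it.
- base_hole (a point): Centre of the mouth of the base's hole: 11.5 mm across, right through, in the base's top face (22 mm above the bench), 65 mm from the base's centre along its -x. Hidden until the plates above are square. When the nose is through the carrier's hole it rides on this face, 11 mm lower than on the carrier.
- keeper_hole (a point): Centre of the mouth of the keeper's hole, 11.5 mm across, right through, in its top face. The carrier has the same hole, hidden beneath and not measured: the carrier starts swung out the same way but less than the keeper (0.07 to 0.17 rad from square), so the keeper's hole, brought back towards square, meets the carrier's hole first and then, with it, the base's.
- keeper (a joint): Swing of the keeper plate about the pivot, rad: 0 when square with the base (holes of keeper and base in line), growing as it swings anticlockwise seen from above; it starts at 0.24 to 0.36.
- pin_knob (a point): Centre of the locating pin's knob: a black block 22 x 22 mm, 36 mm high, sides along this point's axes, z up the pin. Under it a round steel shoulder 20 mm across, 6 mm thick, then a steel shank 10 mm across, 38 mm long. The knob's centre is 62 mm above the tip and 24 mm above the shoulder's underside. Weight 0.1 to 0.16 kg.
- pin_tip (a point): Tip of the pin: the shank's last 7 mm taper to a flat nose 6 mm across. Origin: centre of that nose.
- pin_shoulder (a point): Centre of the underside of the pin's shoulder, 38 mm above the tip; it lies on the keeper's top face when the pin is home (tip then 4 mm above the bench).
- rest: Pin rest: grey plastic block 60 x 60 x 42 mm fixed to the bench, with a 12 mm upright hole through its middle in which the pin stands, its shoulder on the block's top. Origin: centre of its underside.
- tray_center (a point): White open tray, 100 x 100 x 22 mm, full of yellow caps; centre of the tray. Leave alone.
- bottle_center (a point): White plastic bottle with a blue cap, 68 mm across, 170 mm high; centre half-way up. Leave alone.
- driver: Screwdriver with a green handle lying on the bench, about 200 mm long. Leave alone.
Mind the look-alikes: they are no part of the job. What is meant by the part that bears pin_knob is not purple, and is the smaller of those in its own colour.

How it is judged (in metres and radians):
On the way, in this order (a step that is already met when the one before it is completed fails the run):
1. the pin has been lifted clear of its rest (height (world z) of pin_tip above 0.046 m), for 0.1 s.
2. the pin's nose is in the keeper plate's hole (horizontal distance between pin_tip and keeper_hole below 0.006 m and height (world z) of pin_tip below 0.039 m), for 0.1 s.
At the end, for the whole second after the job is handed in: The pin stands upright (within 0.06 rad) through keeper, carrier and base: tip at least 15.5 mm down in the base's hole and within 3 mm of its axis, shoulder within 3 mm of the mouth of the keeper's hole, keeper square within 0.02 rad, nothing held (horizontal distance between pin_tip and base_hole below 0.003 m and z of pin_tip in the frame of base_hole below -0.0155 m and distance between pin_shoulder and keeper_hole below 0.003 m and angle between the z axis of pin_knob and the z axis of base, either way round below 0.06 rad and value of joint keeper between -0.02 and 0.02 rad); the robot touches nothing.
It fails at once if the jig was pushed with more than 40 N (pin forced) (contact force between anything else and base above 40 N).
It fails at once if the parts tray was moved by over 20 mm (distance of tray_center from where it was at the start of the episode above 0.02 m).
It fails at once if the bottle was moved by over 20 mm (distance of bottle_center from where it was at the start of the episode above 0.02 m).
It fails at once if the screwdriver was moved by over 20 mm (distance of driver from where it was at the start of the episode above 0.02 m).
It also fails if it takes over 72 s, if anything falls off the work surface, if the arm or the gripper's body presses on something with over 40 N, if the wrist force passes 120 N, or if a joint passes its speed limit or range.

### The arm

A 7-joint arm with a two-finger parallel gripper is mounted at the origin on the work surface. World frame = base frame: x ahead of the robot, y to its left, z up, the work surface at z = 0. Lengths are in m, angles in degrees, forces in N, time in s.
With the tool pointing down it reaches from about 0.425 to 0.95 m from the base axis. Payload 4.7 kg.
Tool frame: the origin (TCP) lies on the centre line of the jaws, within the pads' length; the fingertips stand 8 mm ahead of it and the grasp point (between the pads) lies 11 mm behind it; z points along the fingers, y is the line along which they close (so a half turn about z gives the same grasp; the last joint's range is limited). The gripper opens to 87 mm and grips with 3 to 60 N. Pads are 19 mm wide; open, the fingers measure 117 mm over their backs; the gripper's body (75 mm by 190 mm) begins 51 mm behind the grasp point.
Start: joints at [73.745, 26.849, -2.785, 87.806, 1.381, 65.374, -4.715], TCP at [0.17, -0.653, 0.231] pointing down, gripper open.
Joint ranges: [-148.3, 148.3], [-19.14, 114.17], [-79.39, 73.82], [5.75, 140.21], [-59.74, 239.74], [12.07, 113.84], [-152.46, 152.46]. Speed limits (degrees/s): [147.25, 147.25, 180, 180, 180, 180, 180].

### API

Orientations are given as [roll, pitch, yaw] about the fixed x, y, z axes, in that order (R = Rz(yaw) Ry(pitch) Rx(roll)).
In Python, from rig import monitor, camera, camera_model, robot gives the robot as it stands.
- The arm moves only by the shell command python3 -m crank 'ROWS' [FORCE]. ROWS is JSON, a list of rows, each a list of 7 numbers: the shift along the tool's x, y, z as a fraction of full scale, then the turn, a rotation vector about the tool's x, y, z as a fraction of full scale, then the closure in counts, from 0 (fully open) to 255 (shut). A call has exactly 8 rows; each row shifts and turns the commanded pose from where the row before left it, along the tool's axes as they then stand; what a row does not reach is not made up. Full scale, the value 1, is 25 mm for a shift and 10 degrees for a turn. A row lasts 1/8 s, in which the tool goes at most 62.5 mm and 10.7 degrees, less where a joint would pass 70% of its speed; a pose out of reach is approached as far as the arm can. A call with a number of a shift or a turn outside -1 to 1 is refused whole. A call with a gripper value outside its range is refused whole. The fingers move at their own pace and stop on an object; FORCE is the grip in N (left out, the last holds). Time passes only in rows, so rows that do not move let the fingers close, or fill a call up. It gives the time, the measured TCP pose, the force, the opening and the grip force at its end, in the units of the state.
- monitor.read_state(): the state, without advancing time (a new reading comes with each control period).
- camera(name): name is "scene" or "top" or "wrist"; returns the picture (480x640x3 uint8, blue, green, red); there is no depth.
- camera_model(name): a dict with "K" (3x3 intrinsics, pixels), "world_to_cam" (4x4, takes a point from world to camera coordinates). Camera axes: x right, y down, z forward; pixel columns grow to the right and rows downward; lengths in m; the calibration is good to about 2 mm. A picture is of the moment at which its call begins: read the wrist's pose just before it. camera_model takes no time and is no camera call; for the wrist camera it gives the pose at the moment of the call.
- robot.hand_in(): hands the job in; it is judged then, once.
The state is a dict: "clock": time; "joints": joint angles; "dq": joint speeds; "joint_efforts": joint torques, N m; "tool_pos": TCP position; "ee_rot": TCP orientation; "ft_force": force on the tool from outside, world axes, zero at the start; "moment": the same for the moment, N m; "gripper_width": opening from 0.0 (shut) to 1.0 (fully open); "grip_force": force on a finger pad.
Only numpy, scipy, OpenCV 4.12 (cv2) and the standard library are available. Lean on these libraries where they do the work, as an engineer would, in place of code of your own. Each camera call takes 0.05 s, during which the arm holds its last target. There are 200 camera calls.

## Working session

There is one attempt and no reset: what is moved stays moved. The work goes in short steps, Python scripts to look and compute and a shell command to move; the robot and the scene stay as the last step left them, time stands still between calls to the robot, and variables do not carry over. Pictures are saved under pics/ and viewed, at most 10 in all, crops included, and the job is handed in when it is done.

```bash
mkdir -p pics; ls; python3 - <<'E'
from rig import monitor, camera, camera_model, robot
import cv2
s=monitor.read_state(); print({k:s[k] for k in ('clock','tool_pos','ee_rot','ft_force','gripper_width')})
for n in("top","scene"):
    cv2.imwrite(f"pics/{n}0.png",camera(n)); m=camera_model(n); print(m)
E
```

```text
pics
{'clock': 0.0, 'tool_pos': array([ 0.16997662, -0.65262952,  0.22949935]), 'ee_rot': array([-1.79887239e+02,  5.14786022e-03,  1.46002513e+01]), 'ft_force': array([ 0.37827677,  0.65749368, -0.586788  ]), 'gripper_width': 1.000811455227865}
{'K': array([[486.85194675,   0.        , 316.87990708],
       [  0.        , 486.85194675, 239.45137348],
       [  0.        ,   0.        ,   1.        ]]), 'world_to_cam': array([[ 0.06432646, -0.99792708,  0.00190965, -0.02070567],
       [-0.96733164, -0.06282427, -0.2456066 ,  0.56000088],
       [ 0.24521745,  0.01395174, -0.96936771,  0.98925546],
       [ 0.        ,  0.        ,  0.        ,  1.        ]])}
{'K': array([[471.76478088,   0.        , 324.86501455],
       [  0.        , 471.76478088, 240.55304626],
       [  0.        ,   0.        ,   1.        ]]), 'world_to_cam': array([[ 0.75833446,  0.65177177,  0.01106391, -0.43852918],
       [ 0.45679698, -0.5192204 , -0.72232036, -0.19297108],
       [-0.46504341,  0.55281438, -0.69147009,  1.23599564],
       [ 0.        ,  0.        ,  0.        ,  1.        ]])}
```

View pics/top0.png

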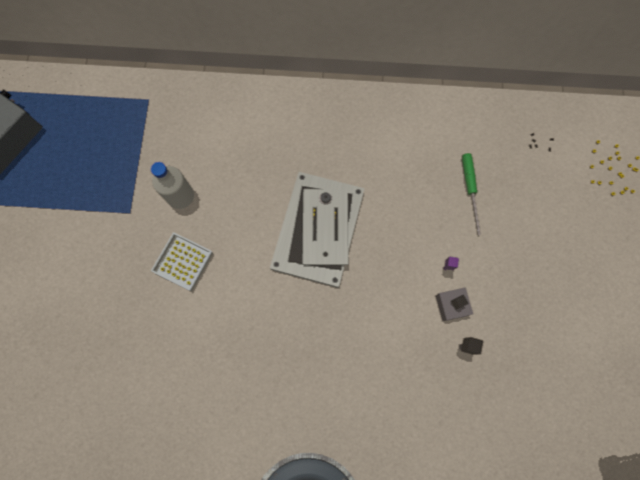

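View pics/scene0.png

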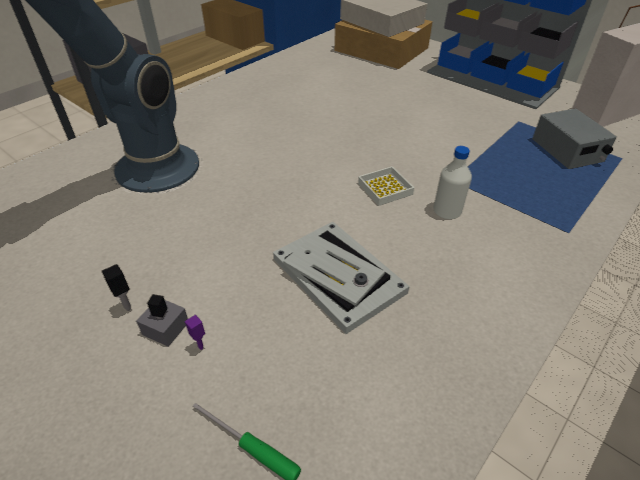

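Top view: the pin stands in the rest with its knob at about (459,301); the look-alikes are at (472,346), larger black, and (452,263), purple. The pivot screw is at (326,198), the keeper hole at (325,254), and the base's corner screws at (302,177), (359,191), (335,280) and (277,264).

```bash
cat > h.py <<'E'
import numpy as np, cv2
from rig import monitor, camera, camera_model, robot
from scipy.spatial.transform import Rotation as R
def ray(m,uv,z):
    K,T=np.array(m["K"]),np.array(m["world_to_cam"]); Rm,t=T[:3,:3],T[:3,3]
    c=-Rm.T@t; d=Rm.T@np.linalg.inv(K)@np.array([*uv,1.]); return c+d*(z-c[2])/d[2]
def proj(m,p):
    q=np.array(m["world_to_cam"])@np.array([*p,1.]); q=np.array(m["K"])@q[:3]; return q[:2]/q[2]
def delta(target,yaw):
    """tool-frame shift in full-scale units & yaw turn for a target TCP (tool down, yaw)"""
    s=monitor.read_state(); A=R.from_euler('xyz',s["ee_rot"],degrees=True)
    B=R.from_euler('xyz',[180,0,yaw],degrees=True)
    d=A.inv().apply(np.array(target)-s["tool_pos"])/0.025
    r=(A.inv()*B).as_rotvec(degrees=True)/10
    return d.round(2),r.round(3)
E
python3 - <<'E'
from h import *
m=camera_model("top")
for n,uv,z in [("knobtop",(459,301),.084),("restc",(455,305),.042),("pivothead",(326,198),.054),("khole",(325,254),.042),
 ("c1",(302,177),.022),("c2",(359,191),.022),("c3",(335,280),.022),("c4",(277,264),.022),("tray",(183,262),.022),("big",(472,346),.08),("pur",(452,263),.08)]:
    print(n,ray(m,uv,z).round(4))
ms=camera_model("scene")
for n,uv,z in [("knobtop",(157,298),.084),("pivot",(361,278),.054),("khole",(308,252),.042)]: print("S",n,ray(ms,uv,z).round(4))
im=cv2.imread("pics/top0.png")
a=cv2.resize(im[280:330,425:492],None,fx=8,fy=8,interpolation=cv2.INTER_CUBIC)
b=cv2.resize(im[165:295,265:375],None,fx=4.5,fy=4.5,interpolation=cv2.INTER_CUBIC)
h=max(a.shape[0],b.shape[0]); 
cv2.imwrite("pics/knobcrop.png",cv2.resize(a,None,fx=1,fy=1))
E
```

```text
knobtop [ 0.444  -0.2882  0.084 ]
restc [ 0.4407 -0.2915  0.042 ]
pivothead [0.6619 0.0014 0.054 ]
khole [ 0.5352 -0.0042  0.042 ]
c1 [0.7213 0.0609 0.022 ]
c2 [ 0.6952 -0.0745  0.022 ]
c3 [ 0.4818 -0.0301  0.022 ]
c4 [0.5097 0.102  0.022 ]
tray [0.5005 0.3133 0.022 ]
big [ 0.3542 -0.3152  0.08  ]
pur [ 0.5246 -0.275   0.08  ]
S knobtop [ 0.4439 -0.2884  0.084 ]
S pivot [0.6654 0.0024 0.054 ]
S khole [ 0.5356 -0.0035  0.042 ]
```

View pics/knobcrop.png

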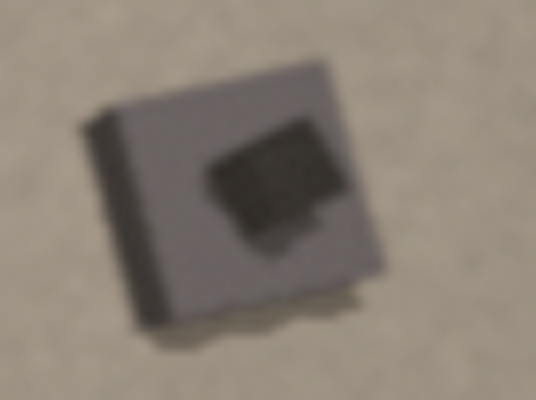

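The crop shows the knob's top face centred near (459.4,301.9) with its edges at about 26° / −64° in world axes. The base fits well: its axis is at −11.4°, the pivot is about (0.665,0.002), and the hole-to-pivot distance is 0.130.

```bash
python3 - <<'E'
from h import *
d,r=delta([.444,-.289,.17],26); print(d,r, d/20,r/8)
E
```

```text
[ 14.27 -11.31   2.4 ] [-1.00e-02 -1.00e-03 -1.14e+00] [ 0.7135 -0.5655  0.12  ] [-1.250e-03 -1.250e-04 -1.425e-01]
```

```bash
python3 -m crank '[[0.9,-0.71,0.15,0,0,0,0],[0.9,-0.71,0.15,0,0,0,0],[0.9,-0.71,0.15,0,0,0,0],[0.9,-0.71,0.15,0,0,0,0],[0.9,-0.71,0.15,0,0,0,0],[0.9,-0.71,0.15,0,0,0,0],[0.9,-0.71,0.15,0,0,0,0],[0.9,-0.71,0.15,0,0,0,0]]'
python3 -m crank '[[0.9,-0.71,0.15,0,0,0,0],[0.9,-0.71,0.15,0,0,0,0],[0.9,-0.71,0.15,0,0,0,0],[0.9,-0.71,0.15,0,0,0,0],[0.9,-0.71,0.15,0,0,0,0],[0.9,-0.71,0.15,0,0,0,0],[0.87,-0.66,0.15,0,0,-0.6,0],[0.9,-0.71,0.15,0,0,-0.54,0]]'
python3 - <<'E'
from h import *
s=monitor.read_state();print(s["tool_pos"],s["ee_rot"],s["ft_force"])
m=camera_model("wrist"); cv2.imwrite("pics/w1.png",camera("wrist"))
import json; json.dump({k:np.array(v).tolist() for k,v in m.items()},open("w1.json","w"))
print(proj(m,[.444,-.289,.084]))
E
```

```text
clock: 1.1
tool_pos: [0.3089, -0.4694, 0.2001]
ee_rot: [-180.0, 0.0, 14.6]
ft_force: [-0.0, -1.5, -0.0]
gripper_width: 0.998
grip_force: 0.0
clock: 2.1
tool_pos: [0.4445, -0.2865, 0.1702]
ee_rot: [-180.0, 0.0, 26.2]
ft_force: [0.1, 0.7, -0.5]
gripper_width: 1.0
grip_force: 0.0
[ 0.44448429 -0.28645269  0.17015639] [-1.79985576e+02  1.57004411e-02  2.62026432e+01] [ 0.0865756   0.66770259 -0.5385079 ]
[327.19632286 252.62987048]
```

View pics/w1.png

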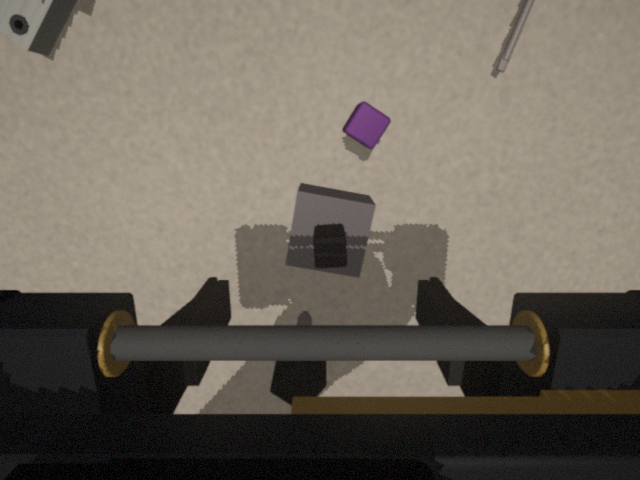

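The wrist view shows the knob at (314–346, 224–268) on the rest, with the purple look-alike at (367,125) and the large black one at (300,370). I'll crop with contrast to get the top face.

```bash
python3 - <<'E'
from h import *
im=cv2.imread("pics/w1.png")[175:285,270:390]
c=np.clip(im.astype(float)*1.0,0,90)/90; c=(c**.6*255).astype(np.uint8)
cv2.imwrite("pics/w1c.png",cv2.resize(c,None,fx=5,fy=5,interpolation=cv2.INTER_CUBIC))
E
```

```text
(no output)
```

View pics/w1c.png

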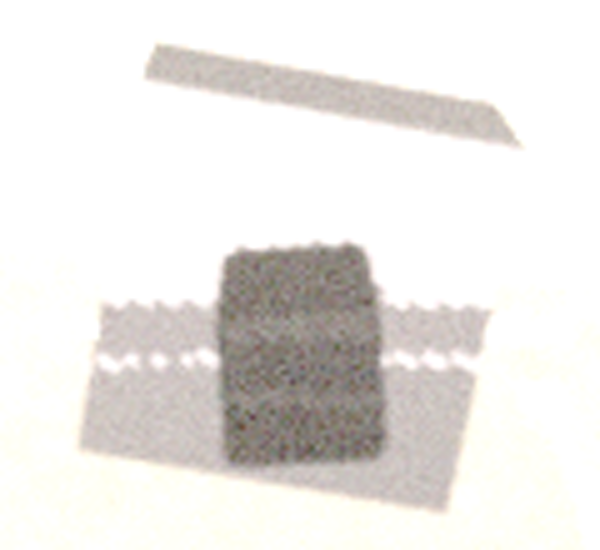

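```bash
python3 - <<'E'
from h import *
import json; m=json.load(open("w1.json"))
a,b=[ray(m,uv,.084) for uv in ((315.6,267.8),(346.8,266.4))]
d=(b-a)[:2]; L=np.hypot(*d); n=np.array([-d[1],d[0]])/L; mid=(a+b)[:2]/2
print(a,b,L,np.degrees(np.arctan2(d[1],d[0])),"centre",mid+n*.011)
for c in ((286,266),(360,277),(375,204),(299,196)): print(ray(m,c,.042))
p=mid+n*.011
print(delta([*p,.057],26),delta([*p,.057],24))
E
```

```text
[ 0.43095185 -0.28680413  0.084     ] [ 0.44109868 -0.30509923  0.084     ] 0.020920533195846705 -60.986366035944265 centre [ 0.44564481 -0.29061648]
[ 0.40713912 -0.27155782  0.042     ]
[ 0.42468072 -0.32812947  0.042     ]
[ 0.48176545 -0.31072062  0.042     ]
[ 0.46202616 -0.25700739  0.042     ]
(array([-0.21,  0.31,  4.51]), array([-0.015, -0.012,  0.068])) (array([-0.21,  0.31,  4.51]), array([-0.016, -0.012,  0.268]))
```

```bash
python3 -m crank '[[-0.25,0.31,0.3,0,0,-0.18,0],[0,0,0.7,0,0,0,0],[0,0,0.7,0,0,0,0],[0,0,0.7,0,0,0,0],[0,0,0.7,0,0,0,0],[0,0,0.7,0,0,0,0],[0,0,0.7,0,0,0,0],[0,0,0,0,0,0,120]]' 40
python3 -m crank '[[0,0,0,0,0,0,255],[0,0,0,0,0,0,255],[0,0,0,0,0,0,255],[0,0,0,0,0,0,255],[0,0,0,0,0,0,255],[0,0,0,0,0,0,255],[0,0,0,0,0,0,255],[0,0,-0.1,0,0,0,255]]' 40
```

```text
clock: 3.15
tool_pos: [0.4409, -0.2965, 0.0564]
ee_rot: [-179.8, 0.1, 27.8]
ft_force: [-0.4, -0.5, 0.1]
gripper_width: 0.946
grip_force: 0.0
clock: 4.15
tool_pos: [0.4407, -0.2952, 0.0597]
ee_rot: [-179.8, 0.1, 27.8]
ft_force: [-0.2, 3.6, -4.0]
gripper_width: 0.249
grip_force: 40.0
```

```bash
python3 -m crank '[[0,0,-0.3,0,0,0,255],[0,0,-0.5,0,0,0,255],[0,0,-0.5,0,0,0,255],[0,0,-0.5,0,0,0,255],[0,0,-0.5,0,0,0,255],[0,0,-0.5,0,0,0,255],[0,0,-0.2,0,0,0,255],[0,0,0,0,0,0,255]]' 60
python3 - <<'E'
from h import *
for i in range(4):
    s=monitor.read_state();m=camera_model("wrist"); im=camera("wrist")
    T=np.array(m["world_to_cam"]); print(s["tool_pos"].round(4),s["ft_force"].round(1),(-T[:3,:3].T@T[:3,3]).round(4))
t=camera("top")
ms=camera_model("scene"); sc=camera("scene")
a=im[200:440,190:450]; u,v=proj(ms,s["tool_pos"]).astype(int); b=sc[v-60:v+60,u-60:u+60]; mt=camera_model("top"); u2,v2=proj(mt,s["tool_pos"]).astype(int); print(u,v,u2,v2)
c=np.hstack([cv2.resize(a,(390,360)),cv2.resize(b,(360,360),interpolation=cv2.INTER_CUBIC)])
cv2.imwrite("pics/held.png",np.clip(c*1.6,0,255).astype(np.uint8))
E
```

```text
clock: 5.15
tool_pos: [0.442, -0.2973, 0.136]
ee_rot: [180.0, -0.0, 27.8]
ft_force: [-0.5, 0.1, -1.4]
gripper_width: 0.245
grip_force: 60.0
[ 0.442  -0.2973  0.136 ] [-0.5  0.1 -1.4] [ 0.5119 -0.2597  0.2888]
[ 0.4417 -0.2971  0.1355] [-0.7  0.5 -1. ] [ 0.5117 -0.2596  0.2883]
[ 0.4416 -0.297   0.1352] [-0.3  0.3 -0.5] [ 0.5116 -0.2595  0.288 ]
[ 0.4415 -0.2969  0.1351] [-0.3  0.1 -0.8] [ 0.5116 -0.2595  0.2879]
144 280 470 299
```

View pics/held.png

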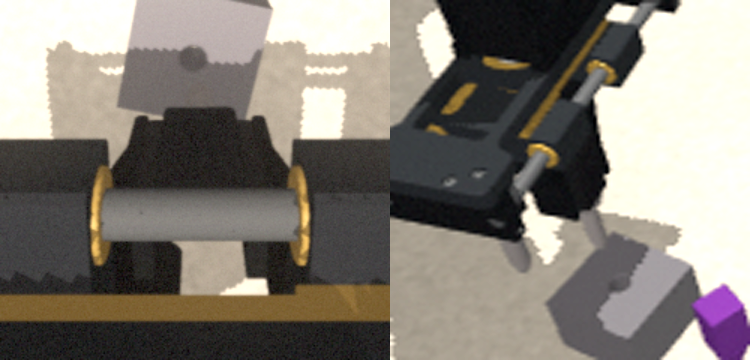

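The pin is held. The wrist part of the picture shows the rest's hole (about (318.7,238) in full-frame pixels) and the knob between the fingers. The scene part shows the shank tip near (154,303).

```bash
python3 - <<'E'
from h import *
m=camera_model("wrist"); print("hole",ray(m,(318.7,238),.042))
print("tip",ray(camera_model("scene"),(153.5,302),.082))
print(delta([.535,-.004,.135],-5))
print(R.from_euler('xyz',[180,0,27.8],degrees=True).inv().apply(ray(m,(318.7,238),.042)-[.441,-.296,0]))
E
```

```text
hole [ 0.44568238 -0.29069517  0.042     ]
tip [ 0.4451139  -0.29686821  0.082     ]
(array([ 8.77, -8.62,  0.01]), array([-3.000e-03,  4.000e-03,  3.281e+00]))
[ 0.00661605 -0.00250876 -0.042     ]
```

```bash
python3 -m crank '[[0.72,-0.73,0,0,0,0,255],[0.72,-0.73,0,0,0,0,255],[0.72,-0.73,0,0,0,0,255],[0.72,-0.73,0,0,0,0,255],[0.72,-0.73,0,0,0,0,255],[0.72,-0.73,0,0,0,0,255],[0.72,-0.73,0,0,0,0,255],[0.72,-0.73,0,0,0,0,255]]'
python3 -m crank '[[0.72,-0.73,0,0,0,0,255],[0.72,-0.73,0,0,0,0,255],[0.72,-0.73,0,0,0,0,255],[0.72,-0.73,0,0,0,0,255],[0,0,0,0,0,0.82,255],[0,0,0,0,0,0.82,255],[0,0,0,0,0,0.82,255],[0,0,0,0,0,0.82,255]]'
python3 - <<'E'
from h import *
import json
camera("wrist");camera("wrist")
s=monitor.read_state();print(s["tool_pos"],s["ee_rot"],s["ft_force"])
m=camera_model("wrist"); im=camera("wrist");json.dump({k:np.array(v).tolist() for k,v in m.items()},open("w2.json","w"))
c=proj(m,[.5354,-.004,.042]);print(c,proj(m,[.5383,.0277,.022]),proj(m,[.6655,.002,.054]))
cv2.imwrite("pics/w2.png",im)
E
```

```text
clock: 6.45
tool_pos: [0.5013, -0.0999, 0.1353]
ee_rot: [-180.0, 0.0, 27.8]
ft_force: [0.9, -0.2, -1.9]
gripper_width: 0.25
grip_force: 60.0
clock: 7.45
tool_pos: [0.5307, -0.0025, 0.1353]
ee_rot: [180.0, 0.0, -5.3]
ft_force: [-0.5, -0.2, -1.6]
gripper_width: 0.242
grip_force: 60.0
[ 0.53067508 -0.0025387   0.13532868] [ 1.79979119e+02  2.18677618e-02 -4.98127337e+00] [ 0.51610819 -0.82457979 -0.84322318]
[326.71647799 239.27943561] [282.61170603 231.1110032 ] [296.28082454  20.39954766]
```

View pics/w2.png

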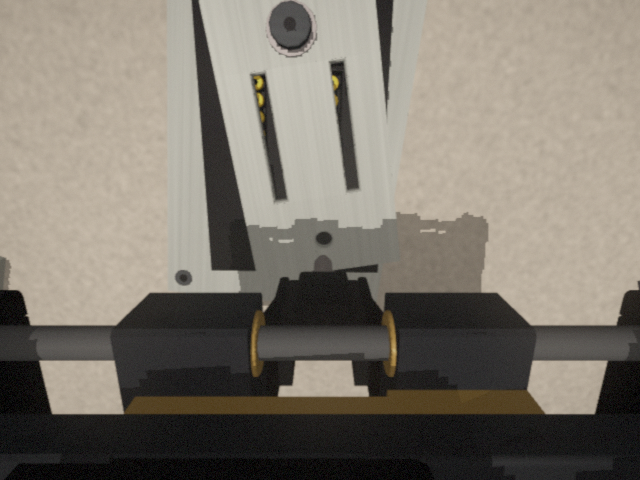

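The keeper hole is at (323.5,238.5), the pivot head at (290,24), and the pin's nose shows just below the hole at about (323,256). This is close to the prediction.

```bash
python3 - <<'E'
from h import *
import json; m=json.load(open("w2.json"))
im=cv2.imread("pics/w2.png")
g=cv2.cvtColor(im,6)[225:275,305:342]; 
th=(g[:22]<45).astype(np.uint8); n,_,st,ce=cv2.connectedComponentsWithStats(th); print(st[1:],ce[1:]+[305,225])
h=ray(m,(323.5,238.5),.042); print("khole",h,"pivot",ray(m,(290,24),.054), "tip",ray(m,(323,257.5),.082))
print(g[24:50:1,18])
A=R.from_euler('xyz',[180,0,-5],degrees=True)
print("tcp target",h-A.apply([.0065,-.0016,0]), A.inv().apply(h-A.apply([.0065,-.0016,0])-[.5307,-.0025,.1353])/.025)
E
```

```text
[[12  8 14 11 79]] [[323.41772152 237.87341772]]
khole [ 0.53613363 -0.00188305  0.042     ] pivot [0.66403919 0.0056311  0.054     ] tip [ 0.53673252 -0.00162802  0.082     ]
[117 120 115 120 119 110  80  76  78  74  78  74  79  76  73  78  78  80
  76  76  75  75  58  36  33  28]
tcp target [ 0.52951892 -0.00291045  0.042     ] [-0.04563265  0.020473    3.732     ]
```

```bash
python3 -m crank '[[-0.02,0,0.4,0,0,0,255],[0,0,0.4,0,0,0,255],[0,0,0.4,0,0,0,255],[0,0,0.3,0,0,0,255],[0,0,0.1,0,0,0,255],[0,0,0.06,0,0,0,255],[0,0,0.06,0,0,0,255],[0,0,0,0,0,0,255]]'
python3 -m crank '[[0,0,0.04,0,0,0,255],[0,0,0.04,0,0,0,255],[0,0,0,0,0,0,255],[0,0,0.03,0,0,0,255],[0,0,0.03,0,0,0,255],[0,0,0,0,0,0,255],[0,0,0,0,0,0,255],[0,0,0,0,0,0,255]]'
```

```text
clock: 8.6
tool_pos: [0.5304, -0.0025, 0.0927]
ee_rot: [180.0, -0.0, -5.0]
ft_force: [-0.7, -0.6, -0.9]
gripper_width: 0.251
grip_force: 60.0
clock: 9.6
tool_pos: [0.5303, -0.0026, 0.0891]
ee_rot: [180.0, -0.0, -5.0]
ft_force: [0.5, -0.8, -1.0]
gripper_width: 0.245
grip_force: 60.0
```

```bash
python3 -m crank '[[0,0,0.04,0,0,0,255],[0,0,0.04,0,0,0,255],[0,0,0.03,0,0,0,255],[0,0,0,0,0,0,255],[0,0,0.03,0,0,0,255],[0,0,0,0,0,0,255],[0,0,0,0,0,0,255],[0,0,0,0,0,0,255]]'
```

```text
clock: 10.6
tool_pos: [0.5305, -0.0025, 0.0866]
ee_rot: [180.0, -0.0, -5.0]
ft_force: [-2.6, -0.4, 9.4]
gripper_width: 0.243
grip_force: 60.0
```

```bash
python3 -m crank '[[0,0,-0.016,0,0,0,255],[-0.005,-0.04,0,0,0,0,255],[-0.005,-0.04,0,0,0,0,255],[-0.005,-0.04,0,0,0,0,255],[-0.004,-0.04,0,0,0,0,255],[-0.004,-0.04,0,0,0,0,255],[-0.004,-0.04,0,0,0,0,255],[-0.003,-0.04,0,0,0,0,255]]'
```

```text
clock: 11.6
tool_pos: [0.5304, 0.001, 0.0867]
ee_rot: [179.8, -0.0, -5.1]
ft_force: [-1.4, -6.2, 7.1]
gripper_width: 0.252
grip_force: 60.0
```

```bash
python3 -m crank '[[0,0,-0.016,0,0,0,255],[0,0,0,0,0,0,255],[-0.003,-0.03,0,0,0,0,255],[-0.003,-0.03,0,0,0,0,255],[-0.003,-0.03,0,0,0,0,255],[-0.003,-0.03,0,0,0,0,255],[0,0,0,0,0,0,255],[0,0,0,0,0,0,255]]'
```

```text
clock: 12.6
tool_pos: [0.5305, 0.0053, 0.0867]
ee_rot: [179.8, -0.0, -5.1]
ft_force: [-0.2, -5.0, 4.8]
gripper_width: 0.251
grip_force: 60.0
```

```bash
python3 -m crank '[[0,0,-0.008,0,0,0,255],[-0.002,-0.04,0,0,0,0,255],[-0.002,-0.04,0,0,0,0,255],[-0.001,-0.04,0,0,0,0,255],[-0.001,-0.04,0,0,0,0,255],[0,0,0,0,0,0,255],[0,0,0,0,0,0,255],[0,0,0,0,0,0,255]]'
```

```text
clock: 13.6
tool_pos: [0.5307, 0.0108, 0.0868]
ee_rot: [180.0, -0.1, -5.0]
ft_force: [1.0, -4.5, 4.1]
gripper_width: 0.25
grip_force: 60.0
```

```bash
python3 -m crank '[[0,-0.04,0,0,0,0,255],[0,-0.04,0,0,0,0,255],[0,-0.04,0,0,0,0,255],[0,-0.04,0,0,0,0,255],[0,0,0,0,0,0,255],[0,0,0,0,0,0,255],[0,0,0,0,0,0,255],[0,0,0,0,0,0,255]]'
```

```text
clock: 14.6
tool_pos: [0.5308, 0.0157, 0.0866]
ee_rot: [-180.0, -0.0, -5.0]
ft_force: [1.7, -3.8, 3.6]
gripper_width: 0.249
grip_force: 60.0
```

```bash
python3 -m crank '[[0.001,-0.03,0,0,0,0,255],[0.001,-0.03,0,0,0,0,255],[0.001,-0.03,0,0,0,0,255],[0.001,-0.03,0,0,0,0,255],[0,0,0,0,0,0,255],[0,0,0,0,0,0,255],[0,0,0,0,0,0,255],[0,0,0,0,0,0,255]]'
```

```text
clock: 15.6
tool_pos: [0.5306, 0.0188, 0.0864]
ee_rot: [-180.0, 0.1, -5.0]
ft_force: [0.3, -0.5, -1.1]
gripper_width: 0.248
grip_force: 60.0
```

```bash
python3 -m crank '[[0.001,-0.03,0,0,0,0,255],[0,0,0.04,0,0,0,255],[0,0,0.04,0,0,0,255],[0,0,0.04,0,0,0,255],[0,0,0,0,0,0,255],[0,0,0,0,0,0,255],[0,0,0,0,0,0,255],[0,0,0,0,0,0,255]]'
```

```text
clock: 16.6
tool_pos: [0.5312, 0.0192, 0.0836]
ee_rot: [180.0, -0.0, -5.0]
ft_force: [0.3, -0.1, -0.8]
gripper_width: 0.248
grip_force: 60.0
```

No resistance, so the nose is entering the carrier's hole. I'll keep descending to the base face (TCP about 0.0755).

```bash
python3 -m crank '[[0,0,0.05,0,0,0,255],[0,0,0.05,0,0,0,255],[0,0,0.04,0,0,0,255],[0,0,0,0,0,0,255],[0,0,0.04,0,0,0,255],[0,0,0,0,0,0,255],[0,0,0,0,0,0,255],[0,0,0,0,0,0,255]]'
```

```text
clock: 17.6
tool_pos: [0.5312, 0.0194, 0.0791]
ee_rot: [-180.0, -0.0, -5.0]
ft_force: [-0.2, 0.3, 0.5]
gripper_width: 0.248
grip_force: 60.0
```

```bash
python3 -m crank '[[0,0,0.04,0,0,0,255],[0,0,0.04,0,0,0,255],[0,0,0,0,0,0,255],[0,0,0.03,0,0,0,255],[0,0,0.03,0,0,0,255],[0,0,0,0,0,0,255],[0,0,0,0,0,0,255],[0,0,0,0,0,0,255]]'
```

```text
clock: 18.6
tool_pos: [0.5313, 0.0194, 0.0758]
ee_rot: [-180.0, -0.0, -5.0]
ft_force: [-0.7, 3.2, 5.1]
gripper_width: 0.246
grip_force: 60.0
```

```bash
python3 -m crank '[[0,0,-0.008,0,0,0,255],[0.002,-0.03,0,0,0,0,255],[0.002,-0.03,0,0,0,0,255],[0.002,-0.03,0,0,0,0,255],[0.002,-0.03,0,0,0,0,255],[0.002,-0.03,0,0,0,0,255],[0,0,0,0,0,0,255],[0,0,0,0,0,0,255]]'
```

```text
clock: 19.6
tool_pos: [0.5314, 0.02, 0.0758]
ee_rot: [179.8, 0.0, -5.1]
ft_force: [-1.7, -3.1, 6.2]
gripper_width: 0.246
grip_force: 60.0
```

```bash
python3 -m crank '[[0,0,-0.008,0,0,0,255],[0.002,-0.03,0,0,0,0,255],[0.002,-0.03,0,0,0,0,255],[0.002,-0.03,0,0,0,0,255],[0.002,-0.03,0,0,0,0,255],[0,0,0,0,0,0,255],[0,0,0,0,0,0,255],[0,0,0,0,0,0,255]]'
```

```text
clock: 20.6
tool_pos: [0.5317, 0.0219, 0.0758]
ee_rot: [179.7, 0.1, -5.1]
ft_force: [-0.8, -7.7, 5.3]
gripper_width: 0.248
grip_force: 60.0
```

```bash
python3 -m crank '[[0,0,-0.004,0,0,0,255],[0.003,-0.03,0,0,0,0,255],[0.002,-0.03,0,0,0,0,255],[0.002,-0.03,0,0,0,0,255],[0.002,-0.03,0,0,0,0,255],[0,0,0,0,0,0,255],[0,0,0,0,0,0,255],[0,0,0,0,0,0,255]]'
```

```text
clock: 21.6
tool_pos: [0.532, 0.0239, 0.0758]
ee_rot: [179.6, 0.1, -5.2]
ft_force: [-2.1, -9.3, 5.5]
gripper_width: 0.246
grip_force: 60.0
```

```bash
python3 -m crank '[[0.003,-0.03,0,0,0,0,255],[0.003,-0.03,0,0,0,0,255],[0.002,-0.02,0,0,0,0,255],[0,0,0,0,0,0,255],[0,0,0,0,0,0,255],[0,0,0,0,0,0,255],[0,0,0,0,0,0,255],[0,0,0,0,0,0,255]]'
```

```text
clock: 22.6
tool_pos: [0.5324, 0.0266, 0.0757]
ee_rot: [179.7, 0.1, -5.1]
ft_force: [-1.2, -7.7, 5.2]
gripper_width: 0.247
grip_force: 60.0
```

```bash
python3 -m crank '[[0.003,-0.02,0,0,0,0,255],[0.003,-0.02,0,0,0,0,255],[0,0,0,0,0,0,255],[0,0,0,0,0,0,255],[0,0,0,0,0,0,255],[0,0,0,0,0,0,255],[0,0,0,0,0,0,255],[0,0,0,0,0,0,255]]'
```

```text
clock: 23.6
tool_pos: [0.5326, 0.0285, 0.0754]
ee_rot: [179.8, 0.1, -5.1]
ft_force: [-0.4, -6.2, 2.5]
gripper_width: 0.25
grip_force: 60.0
```

```bash
python3 -m crank '[[0.002,-0.02,0,0,0,0,255],[0.002,-0.02,0,0,0,0,255],[0,0,0,0,0,0,255],[0,0,0,0,0,0,255],[0,0,0.02,0,0,0,255],[0,0,0.02,0,0,0,255],[0,0,0,0,0,0,255],[0,0,0,0,0,0,255]]'
```

```text
clock: 24.6
tool_pos: [0.5327, 0.0295, 0.0744]
ee_rot: [179.8, 0.1, -5.1]
ft_force: [-0.1, -6.0, 2.4]
gripper_width: 0.248
grip_force: 60.0
```

```bash
python3 -m crank '[[0,0,0.04,0,0,0,255],[0,0,0.04,0,0,0,255],[0,0,0.04,0,0,0,255],[0,0,0,0,0,0,255],[0,0,0,0,0,0,255],[0,0,0,0,0,0,255],[0,0,0,0,0,0,255],[0,0,0,0,0,0,255]]'
```

```text
clock: 25.6
tool_pos: [0.5327, 0.0295, 0.0713]
ee_rot: [179.8, 0.1, -5.1]
ft_force: [-0.7, -5.1, 1.3]
gripper_width: 0.248
grip_force: 60.0
```

```bash
python3 -m crank '[[0,0,0.04,0,0,0,255],[0,0,0.04,0,0,0,255],[0,0,0.04,0,0,0,255],[0,0,0.04,0,0,0,255],[0,0,0,0,0,0,255],[0,0,0,0,0,0,255],[0,0,0,0,0,0,255],[0,0,0,0,0,0,255]]'
```

```text
clock: 26.6
tool_pos: [0.5328, 0.0299, 0.0674]
ee_rot: [179.8, 0.1, -5.1]
ft_force: [-0.5, -6.0, 2.1]
gripper_width: 0.25
grip_force: 60.0
```

```bash
python3 -m crank '[[0,0,0.04,0,0,0,255],[0,0,0.04,0,0,0,255],[0,0,0.04,0,0,0,255],[0,0,0.04,0,0,0,255],[0,0,0.04,0,0,0,255],[0,0,0,0,0,0,255],[0,0,0,0,0,0,255],[0,0,0,0,0,0,255]]'
```

```text
clock: 27.6
tool_pos: [0.5328, 0.0298, 0.0624]
ee_rot: [179.8, 0.1, -5.1]
ft_force: [-0.1, -5.7, 1.8]
gripper_width: 0.247
grip_force: 60.0
```

```bash
python3 -m crank '[[0,0.02,0.04,0,0,0,255],[0,0,0.04,0,0,0,255],[0,0,0.04,0,0,0,255],[0,0,0.03,0,0,0,255],[0,0,0,0,0,0,255],[0,0,0.02,0,0,0,255],[0,0,0,0,0,0,255],[0,0,0,0,0,0,255]]'
```

```text
clock: 28.6
tool_pos: [0.5328, 0.0298, 0.0583]
ee_rot: [179.8, 0.1, -5.1]
ft_force: [-0.0, -6.2, 2.3]
gripper_width: 0.25
grip_force: 60.0
```

```bash
python3 -m crank '[[0,0,0.03,0,0,0,255],[0,0,0,0,0,0,255],[0,0,0.03,0,0,0,255],[0,0,0,0,0,0,255],[0,0,0,0,0,0,255],[0,0,0,0,0,0,255],[0,0,0,0,0,0,255],[0,0,0,0,0,0,255]]'
```

```text
clock: 29.6
tool_pos: [0.5329, 0.0301, 0.0578]
ee_rot: [179.8, 0.1, -5.1]
ft_force: [-3.4, -4.9, 10.2]
gripper_width: 0.249
grip_force: 60.0
```

```bash
python3 -m crank '[[0,0.03,-0.01,0,0,0,255],[0,0.03,0,0,0,0,255],[0,0,0,0,0,0,255],[0,0,0,0,0,0,255],[0,0,0,0,0,0,255],[0,0,0,0,0,0,255],[0,0,0,0,0,0,255],[0,0,0,0,0,0,255]]'
```

```text
clock: 30.6
tool_pos: [0.5329, 0.03, 0.0578]
ee_rot: [179.9, 0.0, -5.0]
ft_force: [-3.0, -3.5, 7.9]
gripper_width: 0.247
grip_force: 60.0
```

```bash
python3 -m crank '[[0,0.04,0,0,0,0,255],[0,0,0,0,0,0,255],[0,0,0,0,0,0,255],[0,0,0,0,0,0,120],[0,0,0,0,0,0,120],[0,0,0,0,0,0,120],[0,0,0,0,0,0,120],[0,0,0,0,0,0,120]]' 
python3 -m crank '[[0,0,-0.2,0,0,0,120],[0,0,-0.5,0,0,0,120],[0,0,-0.8,0,0,0,120],[0,0,-0.8,0,0,0,120],[0,0,-0.8,0,0,0,120],[-0.5,0,-0.8,0,0,0,120],[-0.8,0,-0.5,0,0,0,120],[-0.5,0,0,0,0,0,120]]'
python3 - <<'E'
from h import *
s=monitor.read_state();print(s["tool_pos"],s["ft_force"])
a=camera("scene")[200:340,240:430]; m=camera_model("wrist"); b=camera("wrist")
cv2.imwrite("pics/end.png",np.hstack([cv2.resize(b[:,120:520],(400,480)),cv2.resize(a[:,:116],(398,480),interpolation=cv2.INTER_CUBIC)]))
print(proj(m,[.5383,.0277,.084]),proj(m,[.665,.003,.054]))
E
```

```text
clock: 31.6
tool_pos: [0.5332, 0.0298, 0.0575]
ee_rot: [180.0, 0.0, -5.0]
ft_force: [0.7, -0.0, 0.6]
gripper_width: 0.523
grip_force: 0.0
clock: 32.6
tool_pos: [0.4884, 0.0339, 0.1692]
ee_rot: [-180.0, -0.2, -5.0]
ft_force: [0.2, 0.6, -0.8]
gripper_width: 0.527
grip_force: 0.0
[0.488427   0.03393987 0.16916365] [ 0.21113216  0.63255067 -0.77938947]
[328.16830223 169.80782403] [351.38720858 -52.84005588]
```

View pics/end.png

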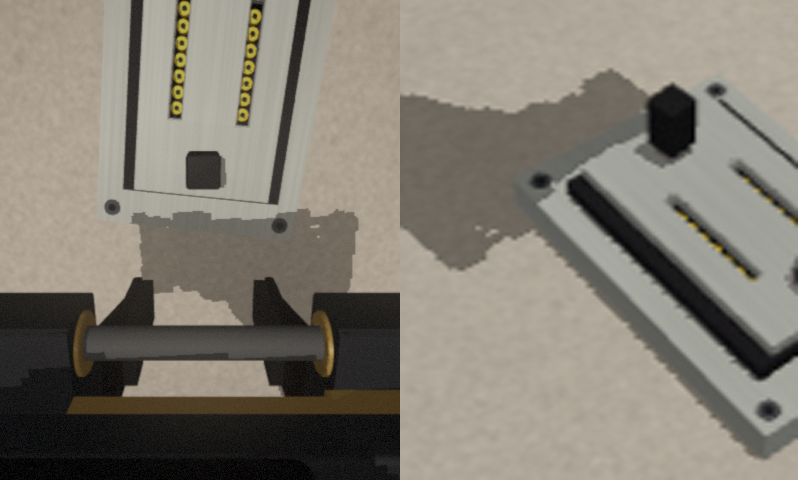

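The plates are square. The knob, at (203,170) in the wrist part, stands upright and flush on the keeper, and the gripper is clear of everything.

```bash
python3 -c "from rig import robot; print(robot.hand_in())"
```

```text
the job is handed in; nothing more can be done
None
```

The job is handed in with no verdict returned: the pin went down through keeper, carrier and base, and the last picture shows its shoulder seated, the plates square and the gripper clear; handed in at about 33 s, with a highest force reading of about 11 N after any move in the jig.

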